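# Load the tea rack and lock its end stop

## Task

Stand both tea cartons, the one with the red label and the one with the blue label, upright side by side on the tea rack between its fixed end wall and the sliding end stop, broad faces towards the wall and the stop, in either order. Then slide the stop up snug so that no gap is left, and lock it with its safety knob: push the knob down, keep it down while you turn it clockwise past the gate to the end of its travel, and let it spring back up. Leave the sugar jar, the milk pitcher and the purple jug undisturbed.

Things in the scene. Friction and masses are not known exactly. Their poses are not given: they have to be found in the camera images.
- tea_red_center (a point): White open-topped tea carton, red label, 62 (its x) x 101 (its y) x 121 mm with its open flap; solid walls reach 98 mm above its underside. 120 g, loose, upright on the counter left or right of the rack (varies). The point is on its middle axis, 60.5 mm above its underside; z up, x across the thin 62 mm side (grasp across x).
- tea_blue_center (a point): White open-topped tea carton, blue label, 65 (its x) x 110 (its y) x 115 mm with its open flap; solid walls reach 98 mm above its underside. 120 g, loose, upright on the other side of the rack. The point is on its middle axis, 57.5 mm above its underside; z up, x across the thin 65 mm side (grasp across x).
- rack_wall (a point): Fixed wooden rack: middle of the inner face of its end wall, at the board the cartons stand on (14 mm above the counter). y runs along the rack to the sliding stop, x across it away from the robot. Rack y -10 to 350 mm, 150 mm wide, 28 mm slot along the middle (cartons stand over it); lips front and back 10 mm high, 134 mm apart. Wall 8 mm thick, 44 mm above the board: fingers can pass over it.
- stop_face (a point): Sliding end stop: middle of its face towards the end wall, at board level; axes as rack_wall. Plate 122 mm wide, 8 mm thick, 44 mm high; behind it (+y, to 92 mm) a 46 mm high housing with the knob on top. Clear space from wall to stop is this point's y in rack_wall's frame: 190 to 250 mm at the start, about 128 mm with both cartons snug.
- stop (a joint): Slide of the end stop, m: 0 = fully open (250 mm clear), grows as it moves towards the end wall (250 mm minus this is the clear space). It runs stiffly, with about 2.5 N of friction, and stays where it is left.
- knob_grip (a point): Black lock knob: point on its upright axis, 50 mm behind the stop face, 106 mm above the counter. Upright bar grip 18 mm thick (point's x), 46 mm long (y), on a round skirt of 24 mm radius; bar top 16 mm above the point, skirt top 30 mm below. Point and axes move with the knob: pinch across x from above. Orange stripe: end towards the stop face at knob_turn 0. The stop can be slid by the knob.
- knob_push (a joint): How far the knob is pushed down, m: 0 = up, 0.009 = fully down. The spring takes about 6 N to start and 13 N fully down, and returns it. It must be down more than 0.0055 to pass the gate.
- knob_turn (a joint): Knob angle, rad, grows clockwise seen from above (axes as the rack at 0); starts at 0 to 0.25, open. Knob up: a lug on its skirt is stopped at about 0.42 by a steel gate and must not be forced. Knob down: it passes under the gate (clear of it from about 1.0) to the end of travel at 1.5, the locked position. Released there it springs up behind the gate. Turning takes about 0.05 N m.
- sugar_jar_center (a point): Bystander: glass sugar jar with chrome spout, 72 mm across, 161 mm tall, loose; point 80 mm up its axis. It stands between the robot and the rack.
- pitcher_small_center (a point): Bystander: steel milk pitcher, 71x85x92 mm, loose; point 46 mm above its underside, near the right-hand carton.
- creamer_center (a point): Bystander: purple jug with handle, 67x103x85 mm, loose; point 42.5 mm above its underside, near the left-hand carton.
There are look-alikes about, which are no part of the job. What is shaped like the part that bears tea_blue_center but yellow is not meant.

How it is judged:
By the outcome, as a careful person would: the job done as asked, in the order asked, and still so for the second after the job is handed in, with the robot touching nothing.
It also fails if it takes over 67 s, if anything falls off the work surface, if the arm or the gripper's body presses on something with over 40 N, if the wrist force passes 120 N, or if a joint passes its speed limit or range.

## Robot

A 6-joint arm with a two-finger parallel gripper is mounted at the origin on a cart in front of the work surface, level with it; the furniture and walls round the work are solid. World frame = base frame: x ahead of the robot, y to its left, z up, the work surface at z = 0. Lengths are in m, angles in rad, forces in N, time in s.
With the tool pointing down it reaches from about 0.275 to 0.975 m from the base axis. Payload 8.4 kg.
Tool frame: the origin (TCP) lies on the centre line of the jaws, within the pads' length; the fingertips stand 11 mm ahead of it and the grasp point (between the pads) lies 8 mm behind it; z points along the fingers, y is the line along which they close (so a half turn about z gives the same grasp; the last joint's range is limited). The gripper opens to 92 mm and grips with 3 to 60 N. Pads are 20 mm wide; open, the fingers measure 128 mm over their backs; the gripper's body (75 mm by 189 mm) begins 69 mm behind the grasp point.
Start: joints at [-1.186, 0.353, 1.633, -0, 1.155, -0.002], TCP at [0.236, -0.579, 0.226] pointing down, gripper open.
Joint ranges: [-2.63, 2.63], [-0.92, 2.1], [0.06, 2.66], [-1.3, 4.44], [0, 2.69], [-3.02, 3.02]. Speed limits (rad/s): [2.22, 2.22, 2.79, 3.14, 3.14, 3.14].

## Interface

Orientations are given as a rotation vector (axis times angle).
In Python, from cell import robot gives the robot as it stands.
- The arm moves only by the tool servo_tool, never from a script. Its argument "series" is text: rows parted by semicolons, each of 6 numbers parted by spaces: the shift along the tool's x, y, z in m, then the turn, a rotation vector about the tool's x, y, z in rad. A call has 1 to 12 rows; each row is the pose to reach, as a shift and turn from the pose commanded when the call began, along the tool's axes at that moment; what a row does not reach only later rows make up. A row lasts 1/8 s, in which the tool goes at most 62.5 mm and 10.7 degrees, less where a joint would pass 70% of its speed; a pose out of reach is approached as far as the arm can. A call with a gripper value outside its range is refused whole. "jaw" is the finger opening in m, from 0 to 0.0919, set as the call begins (left out, the last holds). The fingers move at their own pace and stop on an object; the grip force is fixed at half the most. Time passes only in rows, so rows that repeat a pose let the fingers close. It gives the time, the measured TCP pose, the force, the opening and the grip force at its end, in the units of the state.
- robot.state(): the state, without advancing time (a new reading comes with each control period).
- robot.grab_frame(name): name is "scene" or "top"; returns (picture, depth): 384x512x3 uint8, blue, green, red; 384x512 float32, m along the optical axis (not along the pixel's ray), 0 where there is no reading.
- robot.get_calibration(name): a dict with "vfov" (degrees; the focal length in pixels is half the picture's height over the tangent of half this angle, whatever the lens; pixels are square), "cx", "cy" (the principal point, pixels), "T" (4x4, takes a point from camera to world coordinates). Camera axes: x right, y down, z forward; pixel columns grow to the right and rows downward; lengths in m; the calibration is good to about 2 mm. A picture is of the moment at which its call begins. get_calibration takes no time and is no camera call.
- robot.finish_job(): hands the job in; it is judged then, once.
The state is a dict: "clock": time; "q": joint angles; "qd": joint speeds; "tau": joint torques, N m; "eef_pos": TCP position; "orientation": TCP orientation; "force": force on the tool from outside, world axes, zero at the start; "wrist_torque": the same for the moment, N m; "gripper_width": opening from 0.0 (shut) to 1.0 (fully open); "grip_force": force on a finger pad.
Only numpy, scipy, OpenCV 4.12 (cv2) and the standard library are available. Lean on these libraries where they do the work, as an engineer would, in place of code of your own. Each camera call takes 0.05 s, during which the arm holds its last target. There are 200 camera calls.

## Working session

There is one attempt and no reset: what is moved stays moved. The work goes in short steps, Python scripts to look and compute and a tool call to move; the robot and the scene stay as the last step left them, time stands still between calls to the robot, and variables do not carry over. Pictures are saved under pics/ and viewed, at most 10 in all, crops included, and the job is handed in when it is done.

Besides the shell and the picture viewer there is one more tool, called after "Call:" as name(argument=value, ...), one argument or row to a line, values as JSON. servo_tool: Moves the arm, as the interface text tells. Its arguments: {"type":"object","properties":{"series":{"type":"string"},"jaw":{"type":"number"}},"required":["series"]}

```bash
mkdir -p pics; cat > h.py <<'E'
import numpy as np, cv2
from cell import robot
def grab(n):
    im,d=robot.grab_frame(n); c=robot.get_calibration(n); np.savez(f'/tmp/{n}.npz',im=im,d=d,**{k:np.array(c[k]) for k in('vfov','cx','cy','T')}); return im,d
def cloud(n):
    z=np.load(f'/tmp/{n}.npz'); d=z['d'];h,w=d.shape;f=h/2/np.tan(np.radians(z['vfov'])/2)
    v,u=np.mgrid[:h,:w]; P=np.stack([(u-z['cx'])/f*d,(v-z['cy'])/f*d,d,np.ones_like(d)],-1)@z['T'].T
    P=P[...,:3]; P[d==0]=np.nan; return P,z['im']
E
python3 - <<'E'
from h import *
for n in('scene','top'):
    im,d=grab(n); cv2.imwrite(f'pics/{n}0.png',cv2.resize(im,(800,600),interpolation=cv2.INTER_CUBIC)); c=robot.get_calibration(n);print(n,c)
s=robot.state();print({k:np.round(v,3) for k,v in s.items()})
E
```

```text
scene {'vfov': 42.51701853507821, 'cx': 259.20741878460433, 'cy': 182.7824156251164, 'T': array([[ 0.26524   , -0.76691069,  0.58437637, -0.54612646],
       [-0.96416588, -0.20741831,  0.16541402, -0.23944753],
       [-0.00564742, -0.60731017, -0.79444475,  1.50374392],
       [ 0.        ,  0.        ,  0.        ,  1.        ]])}
top {'vfov': 53.47325770806182, 'cx': 248.89066549061937, 'cy': 194.76905425603059, 'T': array([[ 1.95292374e-03, -9.87915294e-01,  1.54982446e-01,
         2.77259994e-01],
       [-9.99962444e-01, -6.20614267e-04,  8.64443749e-03,
         5.07320040e-02],
       [-8.44378768e-03, -1.54993508e-01, -9.87879403e-01,
         1.46603383e+00],
       [ 0.00000000e+00,  0.00000000e+00,  0.00000000e+00,
         1.00000000e+00]])}
{'clock': np.float64(0.1), 'q': array([-1.186,  0.354,  1.634,  0.   ,  1.155, -0.002]), 'qd': array([ 0.002, -0.001, -0.003,  0.001, -0.002, -0.001]), 'tau': array([ 1.0000e-03, -5.9491e+01, -3.3493e+01,  7.0000e-02,  1.8000e-02,
       -0.0000e+00]), 'eef_pos': array([ 0.236, -0.578,  0.225]), 'orientation': array([-3.082, -0.603,  0.   ]), 'force': array([-0.851,  0.041,  0.686]), 'wrist_torque': array([ 0.046, -0.037,  0.007]), 'grip_force': np.float64(0.0), 'gripper_width': np.float64(1.0)}
```

View pics/scene0.png

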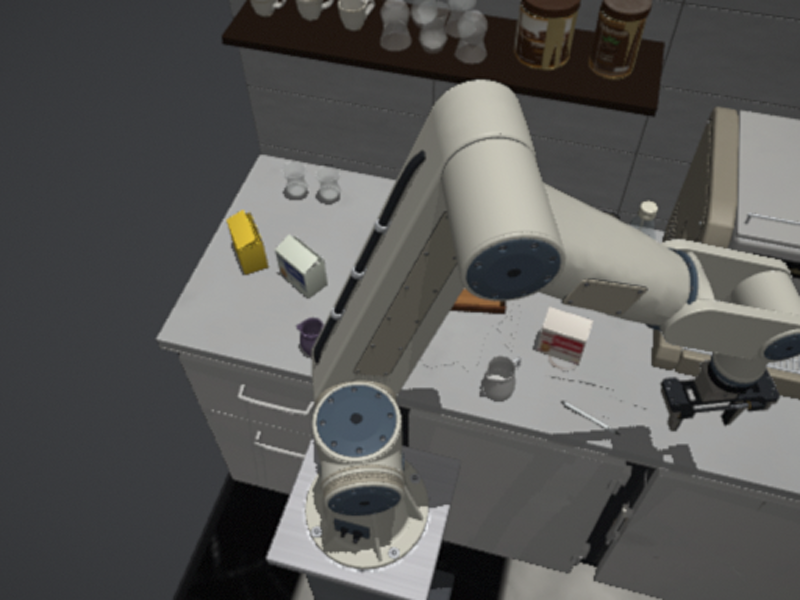

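View pics/top0.png

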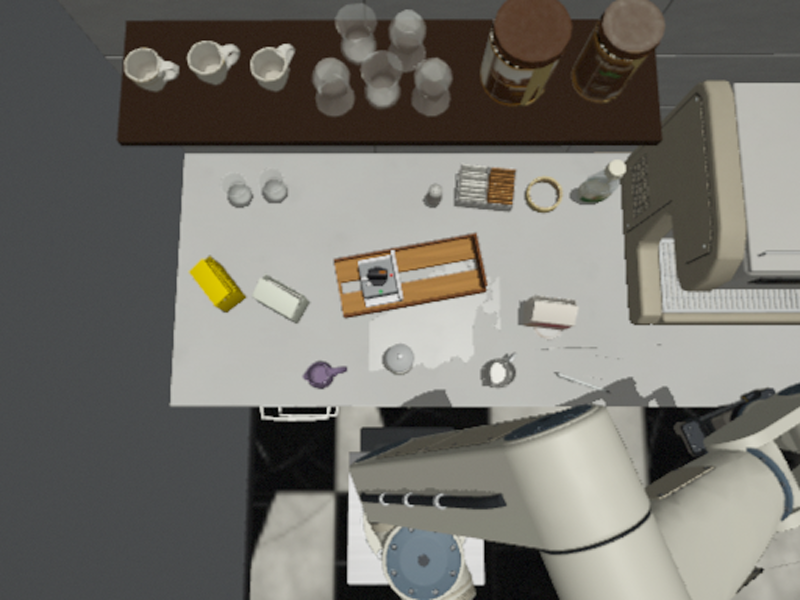

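The top view (800x600) shows the rack from about (335,260) to (487,300), with the end wall on the right and the stop and knob near (378,276). The red carton is at (550,313), the blue one at (280,298) and the yellow look-alike at (217,284). The jar is at (399,359), the pitcher at (498,370) and the purple jug at (322,374).

```bash
python3 - <<'E'
from h import *
P,im=cloud('top'); X,Y,Z=P[...,0],P[...,1],P[...,2]
s=512/800
def reg(u0,u1,v0,v1): 
    m=np.zeros(Z.shape,bool); m[int(v0*s):int(v1*s),int(u0*s):int(u1*s)]=1; return m
for n,r in dict(red=(515,590,285,340),blue=(245,315,268,330),jar=(380,418,338,382),pitch=(475,520,345,390),jug=(300,350,355,392)).items():
    m=reg(*r)&(Z>.03)
    print(n,m.sum(),'zmax',np.nanmax(Z[m]).round(3))
    for lo,hi in((.03,.085),(.085,.105),(.105,.2)):
        k=m&(Z>lo)&(Z<hi)
        if k.sum()>8:
            p=np.c_[X[k],Y[k]].astype(np.float32); (c,sz,a)=cv2.minAreaRect(p); print('  ',lo,k.sum(),'rect',np.round(c,3),np.round(sz,3),round(a,1),'mean',p.mean(0).round(3))
    print('counter z',np.nanmedian(Z[reg(r[0]-15,r[1]+15,r[2]-15,r[3]+15)&(Z<.03)]).round(4))
m=reg(325,500,225,325)
for n,lo,hi in(('board',.009,.02),('mid',.045,.07),('knob',.1,.14),('skirt',.07,.09)):
    k=m&(Z>lo)&(Z<hi); p=np.c_[X[k],Y[k]].astype(np.float32); print(n,k.sum(), p.mean(0).round(3) if k.sum() else '', cv2.minAreaRect(p) if k.sum()>3 else '')
a=im[int(140):int(260),int(150):int(390)]
cv2.imwrite('pics/crop1.png',cv2.resize(a[0:75,50:170],(800,500),interpolation=cv2.INTER_CUBIC))
b=np.hstack([cv2.resize(im[170:215,150:205],None,fx=7,fy=7,interpolation=cv2.INTER_CUBIC),cv2.resize(im[178:223,325:380],None,fx=7,fy=7,interpolation=cv2.INTER_CUBIC)])
cv2.imwrite('pics/crop2.png',b)
E
```

```text
red 597 zmax 0.126
   0.03 187 rect [ 0.48  -0.317] [0.102 0.062] 83.3 mean [ 0.482 -0.304]
   0.085 175 rect [ 0.48  -0.317] [0.101 0.062] 82.6 mean [ 0.469 -0.312]
   0.105 235 rect [ 0.474 -0.316] [0.098 0.04 ] 82.0 mean [ 0.478 -0.317]
counter z -0.0025
blue 563 zmax 0.122
   0.03 137 rect [0.514 0.325] [0.11  0.062] 60.8 mean [0.516 0.305]
   0.085 187 rect [0.514 0.324] [0.109 0.063] 60.7 mean [0.502 0.328]
   0.105 239 rect [0.508 0.328] [0.109 0.046] 59.9 mean [0.513 0.324]
counter z -0.0009
jar 286 zmax 0.163
   0.03 28 rect [0.346 0.043] [0.063 0.023] 86.5 mean [0.342 0.044]
   0.105 257 rect [0.369 0.039] [0.06 0.06] 0.2 mean [0.368 0.04 ]
counter z -0.0012
pitch 142 zmax 0.092
   0.03 129 rect [ 0.345 -0.198] [0.08  0.068] 0.1 mean [ 0.345 -0.194]
   0.085 13 rect [ 0.337 -0.189] [0.048 0.07 ] 49.8 mean [ 0.327 -0.186]
counter z -0.0018
jug 177 zmax 0.09
   0.03 158 rect [0.33  0.216] [0.092 0.064] 78.0 mean [0.333 0.214]
   0.085 19 rect [0.336 0.225] [0.044 0.074] 33.6 mean [0.333 0.226]
counter z -0.0009
board 1811 [0.582 0.002] ((0.5824787616729736, 0.03544113039970398), (0.163177490234375, 0.39303475618362427), 10.733504295349121)
mid 495 [0.572 0.041] ((0.5841898322105408, -0.013899922370910645), (0.1299455314874649, 0.29902154207229614), 10.668315887451172)
knob 73 [0.563 0.091] ((0.5639890432357788, 0.09134045988321304), (0.043931905180215836, 0.015519066713750362), 87.9493408203125)
skirt 70 [0.557 0.098] ((0.5605087280273438, 0.0968753844499588), (0.04550875723361969, 0.05639278143644333), 43.028907775878906)
```

View pics/crop1.png

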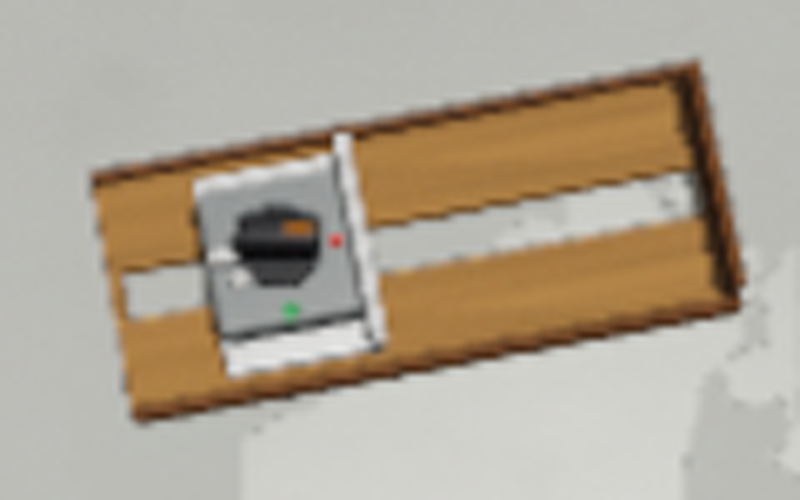

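View pics/crop2.png

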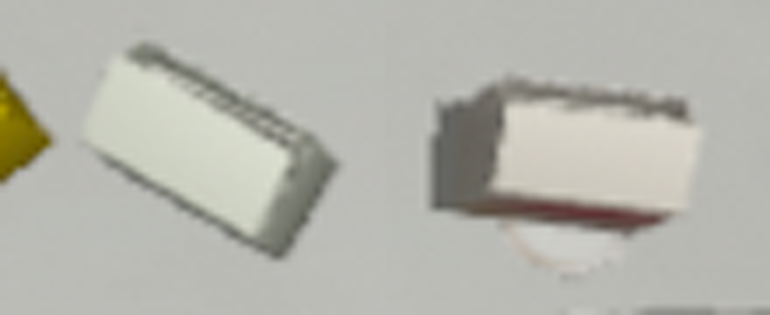

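The crops show the rack turned about 10.7°, the knob's orange stripe pointing at the stop face, and clean outlines of both cartons. Next I fit the rack in its own axes and add a move helper.

```bash
cat >> h.py <<'E'
def mv(x,y,z,yaw,base=None):
    """shift/turn in tool axes to a TCP target; yaw (deg) of the tool's y"""
    from scipy.spatial.transform import Rotation as Ro
    s=robot.state(); p,R=(s['eef_pos'],Ro.from_rotvec(s['orientation']).as_matrix()) if base is None else base
    c,sn=np.cos(np.radians(yaw)),np.sin(np.radians(yaw))
    Y=np.array([c,sn,0]);Zt=np.array([0,0,-1.]);X=np.cross(Y,Zt);Rt=np.c_[X,Y,Zt]
    t=np.r_[R.T@(np.array([x,y,z])-p),Ro.from_matrix(R.T@Rt).as_rotvec()]
    print('from',np.round(p,4),'->',np.round(t,4)); return np.array([x,y,z]),Rt
E
python3 - <<'E'
from h import *
P,im=cloud('top'); m=np.zeros(P.shape[:2],bool); m[144:208,208:320]=1
Z=P[...,2]
th=np.radians(10.7); ex=np.array([np.cos(th),np.sin(th)]); ey=np.array([-np.sin(th),np.cos(th)])
a=P[...,:2]@ex; b=P[...,:2]@ey
q=lambda v:np.percentile(v,[0,2,10,50,90,98,100]).round(3)
r=m&(Z>.008)&(Z<.13)
print('rack a',q(a[r]),'b',q(b[r]))
w=m&(Z>.045)&(Z<.075); 
h,e=np.histogram(b[w],np.arange(-.15,.25,.004)); print([(round(float(x),3),int(n)) for x,n in zip(e,h) if n])
k=w&(b<b[w].min()+.014); print('wall',q(a[k]),q(b[k]))
lip=m&(Z>.018)&(Z<.03); print('lips',q(a[lip]))
k=m&(Z>.1); print('knob a,b',q(a[k]),q(b[k]),'mean',a[k].mean(),b[k].mean(), np.median(Z[k]))
# orange
hsv=cv2.cvtColor(im,cv2.COLOR_BGR2HSV); 
base=mv(.26,-.317,.23,-40); mv(.48,-.317,.2,-7.3,base)
E
```

```text
rack a [0.449 0.499 0.51  0.563 0.636 0.645 0.685] b [-0.331 -0.265 -0.243 -0.083  0.049  0.081  0.123]
[(-0.066, 19), (-0.062, 35), (-0.058, 18), (-0.054, 25), (-0.05, 22), (-0.046, 24), (-0.042, 21), (-0.038, 16), (-0.034, 15), (-0.03, 14), (-0.026, 15), (-0.022, 12), (-0.018, 13), (-0.014, 15), (-0.01, 13), (-0.006, 14), (-0.002, 12), (0.002, 16), (0.006, 17), (0.01, 23), (0.014, 23), (0.018, 22), (0.022, 21), (0.026, 8)]
wall [0.506 0.508 0.518 0.569 0.623 0.636 0.636] [-0.272 -0.271 -0.27  -0.266 -0.263 -0.262 -0.262]
lips [0.497 0.498 0.5   0.533 0.645 0.647 0.649]
knob a,b [0.56  0.561 0.563 0.57  0.578 0.581 0.584] [-0.037 -0.036 -0.032 -0.015  0.002  0.006  0.007] mean 0.5701784525569242 -0.015122906731124854 0.1210509050133124
from [ 0.2356 -0.5784  0.2249] -> [ 1.212e-01 -2.329e-01 -4.800e-03 -1.200e-03 -3.000e-04 -4.859e-01]
from [ 0.26  -0.317  0.23 ] -> [ 0.1414  0.1685  0.03    0.      0.     -0.5707]
```

Call:
servo_tool(
  series="0.121 -0.233 -0.005 0 0 -0.486;0.121 -0.233 -0.005 0 0 -0.486;0.121 -0.233 -0.005 0 0 -0.486;0.121 -0.233 -0.005 0 0 -0.486;0.121 -0.233 -0.005 0 0 -0.486;0.325 -0.150 0.025 0 0 -1.057;0.325 -0.150 0.025 0 0 -1.057;0.325 -0.150 0.025 0 0 -1.057;0.325 -0.150 0.025 0 0 -1.057;0.325 -0.150 0.025 0 0 -1.057;0.325 -0.150 0.025 0 0 -1.057;0.325 -0.150 0.025 0 0 -1.057",
  jaw=0.0919,
)

```text
clock: 1.6
eef_pos: [0.4792, -0.3177, 0.2008]
orientation: [-2.359, -2.075, 0.0]
force: [-0.2, 0.1, 0.3]
gripper_width: 0.997
grip_force: 0.0
```

```bash
python3 - <<'E'
from h import *
from scipy.spatial.transform import Rotation as Ro
s=robot.state(); print(s['clock'],s['q'].round(3),s['force'].round(2),Ro.from_rotvec(s['orientation']).as_matrix()[:,1:].round(4).tolist())
mv(.48,-.317,.063,-7.3)
im,d=grab('top'); P,_=cloud('top'); Z=P[...,2]
m=np.zeros(Z.shape,bool); m[182:218,329:378]=1
for n in ('scene',):
    im,d=grab(n); P,_=cloud(n); Z=P[...,2]; X=P[...,0];Y=P[...,1]
    for nm,c in(('red',(.48,-.317)),('blue',(.514,.325))):
        k=(abs(X-c[0])<.085)&(abs(Y-c[1])<.085)&(Z>.02)&(Z<.12)
        p=np.c_[X[k],Y[k]].astype(np.float32); print(nm,k.sum(),cv2.minAreaRect(p))
cv2.imwrite('pics/scene1.png',cv2.resize(im[150:300,150:400],(800,480),interpolation=cv2.INTER_CUBIC))
E
```

```text
1.6 [-0.588  0.301  1.767 -0.     1.073 -0.46 ] [-0.17  0.06  0.28] [[0.9918, -0.0002], [-0.1277, -0.0001], [-0.0001, -1.0]]
from [ 0.4792 -0.3177  0.2008] -> [ 8.000e-04  7.000e-04  1.378e-01 -1.000e-04  1.000e-04 -7.000e-04]
red 737 ((0.47291821241378784, -0.31972646713256836), (0.10024705529212952, 0.05647100880742073), 83.58719635009766)
blue 83 ((0.5185355544090271, 0.3704303801059723), (0.05199697986245155, 0.02797951176762581), 11.643045425415039)
```

View pics/scene1.png

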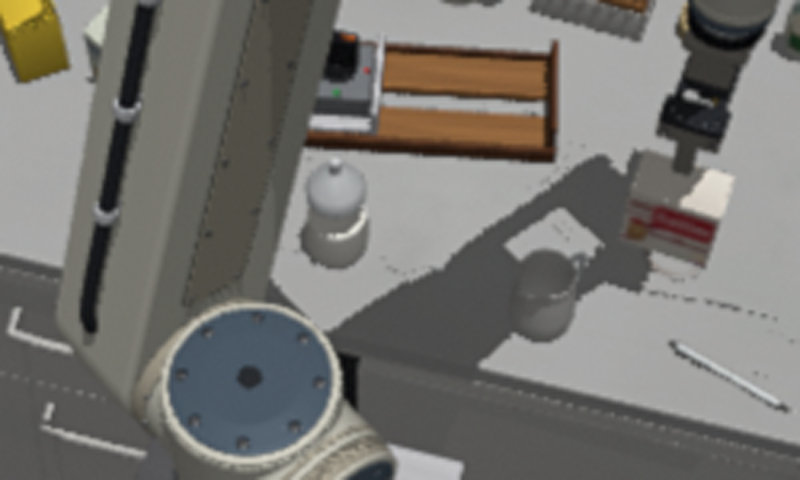

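The scene view shows the gripper directly above the red carton near (680,205), with the pitcher clear at (545,300). I descend and grip.

Call:
servo_tool(
  series="0 0 0.05 0 0 0;0 0 0.09 0 0 0;0 0 0.12 0 0 0;0 0 0.137 0 0 0;0 0 0.137 0 0 0",
)

```text
clock: 2.33
eef_pos: [0.4795, -0.3172, 0.0631]
orientation: [-2.357, -2.075, 0.001]
force: [0.3, 0.1, 0.9]
gripper_width: 0.998
grip_force: 0.0
```

Call:
servo_tool(
  series="0 0 0 0 0 0;0 0 0 0 0 0;0 0 0 0 0 0;0 0 0 0 0 0;0 0 0 0 0 0;0 0 0 0 0 0",
  jaw=0.03,
)

```text
clock: 3.08
eef_pos: [0.4806, -0.3175, 0.0643]
orientation: [2.357, 2.075, 0.0]
force: [-1.1, 0.1, 6.1]
gripper_width: 0.666
grip_force: 30.0
```

Call:
servo_tool(
  series="0 0 -0.03 0 0 0;0 0 -0.07 0 0 0;0 0 -0.11 0 0 0;0 0 -0.12 0 0 0;0 0 -0.12 0 0 0",
)

```text
clock: 3.7
eef_pos: [0.4801, -0.3173, 0.1835]
orientation: [2.358, 2.076, 0.0]
force: [-0.2, -0.9, -0.7]
gripper_width: 0.663
grip_force: 30.0
```

```bash
python3 - <<'E'
from h import *
s=robot.state(); print(s['force'].round(2),s['gripper_width'],s['q'].round(2))
b=mv(.6044,-.1178,.183,-79.3); mv(.6044,-.1178,.080,-79.3,b)
E
```

```text
[-0.16 -0.94 -0.72] 0.6626849932054621 [-0.59  0.32  1.78  0.    1.04 -0.46]
from [ 0.4801 -0.3173  0.1835] -> [ 2.1360e-01  9.8000e-02  5.0000e-04  5.0000e-04 -1.0000e-04  1.2571e+00]
from [ 0.6044 -0.1178  0.183 ] -> [0.    0.    0.103 0.    0.    0.   ]
```

Call:
servo_tool(
  series="0.02 0.01 0 0 0 0.08;0.045 0.021 0 0 0 0.22;0.07 0.032 0 0 0 0.38;0.097 0.044 0 0 0 0.54;0.124 0.057 0 0 0 0.70;0.15 0.069 0 0 0 0.86;0.175 0.08 0 0 0 1.02;0.197 0.09 0 0 0 1.15;0.21 0.096 0 0 0 1.23;0.2136 0.098 0 0 0 1.257;0.2136 0.098 0 0 0 1.257;0.2136 0.098 0 0 0 1.257",
)

```text
clock: 5.2
eef_pos: [0.6039, -0.1183, 0.1831]
orientation: [-3.128, -0.294, 0.001]
force: [0.5, 0.3, -0.9]
gripper_width: 0.664
grip_force: 30.0
```

```bash
python3 - <<'E'
from h import *
s=robot.state(); print(s['force'].round(2),s['gripper_width'],s['q'].round(2),s['orientation'])
b=mv(.6044,-.1178,.080,-79.3)
im,d=grab('top'); cv2.imwrite('pics/t2.png',cv2.resize(im[120:240,190:350],(800,600),interpolation=cv2.INTER_CUBIC))
E
```

```text
[ 0.48  0.33 -0.94] 0.664233081360897 [-0.2   0.38  1.69 -0.    1.07  1.19] [-3.12771001e+00 -2.93923352e-01  1.33512754e-03]
from [ 0.6039 -0.1183  0.1831] -> [ 0.0007 -0.0004  0.1031 -0.0002  0.0008  0.0006]
```

View pics/t2.png

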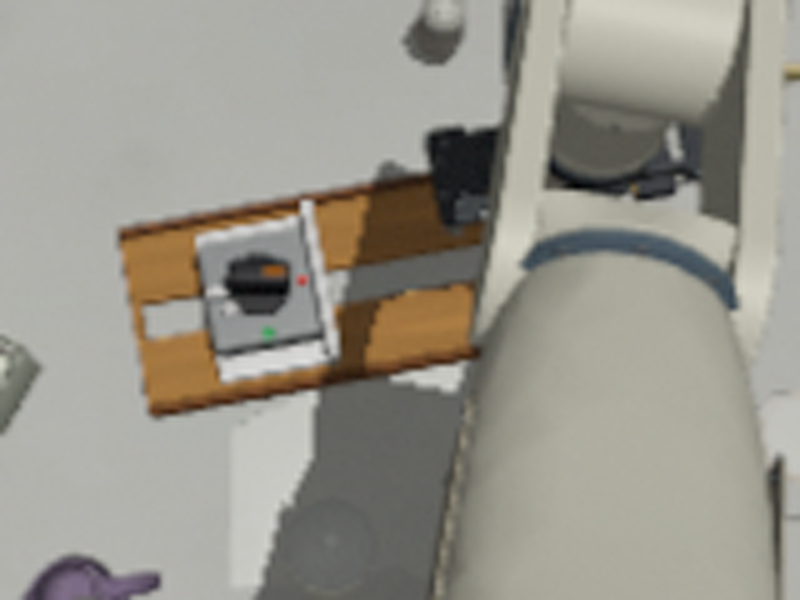

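The arm hides the carton here; the rack and stop at (265,290) are unmoved. I descend gently, kept 5 mm off the wall.

Call:
servo_tool(
  series="0 -0.002 0.03 0 0 0;0 -0.002 0.055 0 0 0;0 -0.002 0.08 0 0 0;0 -0.002 0.092 0 0 0;0 -0.002 0.098 0 0 0;0 -0.002 0.102 0 0 0;0 -0.002 0.103 0 0 0;0 -0.002 0.103 0 0 0",
)

```text
clock: 6.25
eef_pos: [0.6044, -0.1159, 0.0811]
orientation: [3.128, 0.293, 0.001]
force: [0.3, -0.1, -0.2]
gripper_width: 0.665
grip_force: 30.0
```

Call:
servo_tool(
  series="0 0 0.001 0 0 0;0 0 0.002 0 0 0;0 0 0.002 0 0 0;0 0 0.002 0 0 0",
)

```text
clock: 6.75
eef_pos: [0.6041, -0.1159, 0.0786]
orientation: [-3.128, -0.293, 0.0]
force: [0.3, -0.2, -0.5]
gripper_width: 0.66
grip_force: 30.0
```

Call:
servo_tool(
  series="0 0 0.001 0 0 0;0 0 0.001 0 0 0;0 0 0.002 0 0 0;0 0 0.002 0 0 0",
)

```text
clock: 7.25
eef_pos: [0.6043, -0.1159, 0.0783]
orientation: [3.128, 0.293, 0.001]
force: [-5.4, 1.7, 15.3]
gripper_width: 0.664
grip_force: 30.0
```

Call:
servo_tool(
  series="0 0 -0.001 0 0 0;0 0 -0.001 0 0 0;0 0 -0.001 0 0 0;0 0 -0.001 0 0 0;0 0 -0.001 0 0 0",
  jaw=0.086,
)

```text
clock: 7.88
eef_pos: [0.604, -0.1159, 0.0775]
orientation: [-3.128, -0.293, 0.0]
force: [0.4, -0.1, 0.2]
gripper_width: 0.933
grip_force: 0.0
```

Call:
servo_tool(
  series="0 0 -0.02 0 0 0;0 0 -0.06 0 0 0;0 0 -0.11 0 0 0;0 0 -0.14 0 0 0;0 0 -0.14 0 0 0",
)

```text
clock: 8.5
eef_pos: [0.6059, -0.1162, 0.2217]
orientation: [3.126, 0.293, 0.01]
force: [-0.1, 0.2, -0.8]
gripper_width: 0.938
grip_force: 0.0
```

```bash
python3 - <<'E'
from h import *
s=robot.state(); print(s['force'].round(2),s['gripper_width'],s['q'].round(2))
b=mv(.52,.20,.22,-50); mv(.514,.325,.2,-29.3); mv(.514,.325,.2,-29.3,b)
E
```

```text
[-0.05  0.22 -0.85] 0.9376659538665444 [-0.19  0.34  1.66 -0.    1.13  1.19]
from [ 0.6059 -0.1162  0.2217] -> [-0.0256 -0.3267  0.0008  0.0038 -0.0052 -0.5113]
from [ 0.6059 -0.1162  0.2217] -> [-0.0084 -0.4507  0.0206  0.0048 -0.0045 -0.8726]
from [0.52 0.2  0.22] -> [ 0.0758 -0.0996  0.02    0.      0.     -0.3613]
```

Call:
servo_tool(
  series="-0.001 -0.05 0 0 0 -0.1;-0.002 -0.11 0 0 0 -0.22;-0.003 -0.17 0 0 0 -0.34;-0.004 -0.23 0 0 0 -0.46;-0.005 -0.29 0 0 0 -0.58;-0.006 -0.35 0.005 0 0 -0.7;-0.0075 -0.41 0.01 0 0 -0.81;-0.0084 -0.44 0.02 0 0 -0.8726;-0.0084 -0.4507 0.02 0 0 -0.8726;-0.0084 -0.4507 0.02 0 0 -0.8726;-0.0084 -0.4507 0.02 0 0 -0.8726;-0.0084 -0.4507 0.02 0 0 -0.8726",
  jaw=0.0919,
)

```text
clock: 10.0
eef_pos: [0.5126, 0.3243, 0.1979]
orientation: [2.712, 1.585, 0.001]
force: [-0.4, -1.2, -0.3]
gripper_width: 1.001
grip_force: 0.0
```

```bash
python3 - <<'E'
from h import *
s=robot.state(); print(s['force'].round(2),s['gripper_width'],s['q'].round(2),s['orientation'])
mv(.514,.325,.063,-29.3)
im,d=grab('top'); P,_=cloud('top')
th=np.radians(10.7); ex=np.array([np.cos(th),np.sin(th)]); ey=np.array([-np.sin(th),np.cos(th)])
a=P[...,:2]@ex-.572; b=P[...,:2]@ey+.262; Z=P[...,2]
k=(abs(a)<.09)&(b>-.02)&(b<.12)&(Z>.07)&(Z<.145)
p=np.c_[a[k],b[k]].astype(np.float32); print('red in rack',k.sum(),cv2.minAreaRect(p),np.nanmax(Z[k]))
k=(Z>.107)&(Z<.14)&(abs(a)<.06)&(b>.15)&(b<.32);print('knob',a[k].mean(),b[k].mean())
cv2.imwrite('pics/t3.png',cv2.resize(im[120:240,150:350],(800,480),interpolation=cv2.INTER_CUBIC))
E
```

```text
[-0.36 -1.23 -0.3 ] 1.0009151310212527 [ 0.56  0.35  1.7  -0.    1.09  1.08] [2.71241707e+00 1.58475275e+00 5.35219767e-04]
from [0.5126 0.3243 0.1979] -> [ 0.0012  0.0008  0.1349  0.0003 -0.0002 -0.0019]
red in rack 513 ((-0.00149521604180336, 0.039161987602710724), (0.06202011555433273, 0.10135117173194885), 89.67896270751953) 0.1389543918619527
knob -0.0008131367721995733 0.2473669441532635
```

View pics/t3.png

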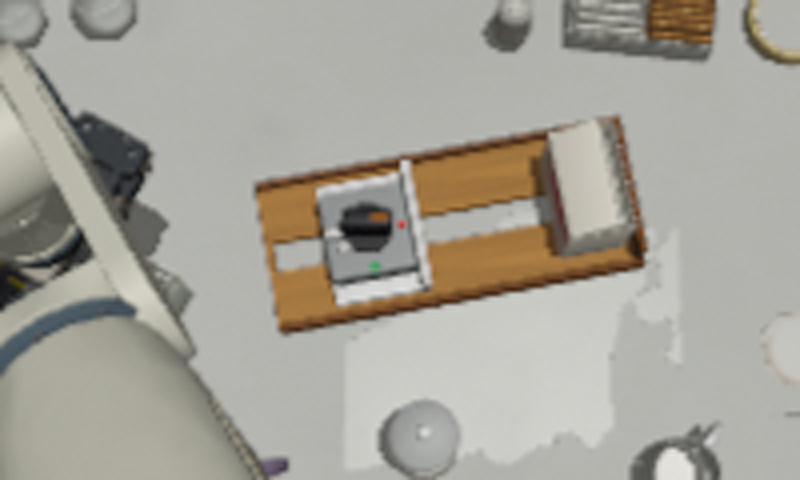

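The red carton stands square in the rack by the wall at (595,185). The jar and pitcher are undisturbed. Now I grasp blue.

Call:
servo_tool(
  series="0.001 0.001 0.05 0 0 0;0.001 0.001 0.09 0 0 0;0.001 0.001 0.12 0 0 0;0.001 0.001 0.135 0 0 0;0.001 0.001 0.135 0 0 0",
)

```text
clock: 10.68
eef_pos: [0.5133, 0.3253, 0.0622]
orientation: [2.711, 1.587, -0.002]
force: [-0.2, 0.6, -0.3]
gripper_width: 0.997
grip_force: 0.0
```

Call:
servo_tool(
  series="0 0 0 0 0 0;0 0 0 0 0 0;0 0 0 0 0 0;0 0 0 0 0 0;0 0 0 0 0 0;0 0 0 0 0 0",
  jaw=0.03,
)

```text
clock: 11.42
eef_pos: [0.514, 0.3261, 0.0634]
orientation: [-2.711, -1.587, -0.002]
force: [-0.3, -1.6, 5.9]
gripper_width: 0.686
grip_force: 30.0
```

Call:
servo_tool(
  series="0 0 -0.03 0 0 0;0 0 -0.07 0 0 0;0 0 -0.11 0 0 0;0 0 -0.13 0 0 0;0 0 -0.13 0 0 0;0 0 -0.13 0 0 0",
)

```text
clock: 12.18
eef_pos: [0.5128, 0.3254, 0.1914]
orientation: [2.711, 1.587, -0.002]
force: [-0.4, -0.2, -0.5]
gripper_width: 0.686
grip_force: 30.0
```

```bash
python3 - <<'E'
from h import *
s=robot.state(); print(s['force'].round(2),s['gripper_width'],s['q'].round(2),s['orientation'])
mv(.587,-.0255,.193,-79.3)
E
```

```text
[-0.39 -0.24 -0.47] 0.6856417026506149 [ 0.56  0.36  1.7  -0.    1.08  1.07] [ 2.71093693e+00  1.58745690e+00 -2.49386081e-03]
from [0.5128 0.3254 0.1914] -> [-2.698e-01  2.364e-01 -1.400e-03 -1.000e-04  1.600e-03  8.727e-01]
```

Call:
servo_tool(
  series="-0.012 0.01 -0.025 0 0 0.04;-0.037 0.032 -0.04 0 0 0.12;-0.069 0.061 -0.04 0 0 0.22;-0.102 0.09 -0.04 0 0 0.33;-0.135 0.118 -0.04 0 0 0.44;-0.168 0.147 -0.04 0 0 0.55;-0.201 0.176 -0.04 0 0 0.66;-0.233 0.204 -0.04 0 0 0.77;-0.256 0.225 -0.04 0 0 0.84;-0.2698 0.2364 -0.04 0 0 0.873;-0.2698 0.2364 -0.04 0 0 0.873;-0.2698 0.2364 -0.04 0 0 0.873",
)

```text
clock: 13.68
eef_pos: [0.5872, -0.0242, 0.2322]
orientation: [-3.127, -0.294, 0.001]
force: [0.6, 0.8, -0.6]
gripper_width: 0.684
grip_force: 30.0
```

```bash
python3 - <<'E'
from h import *
s=robot.state(); print(s['force'].round(2),s['gripper_width'],s['q'].round(2),s['orientation'])
mv(.587,-.0255,.08,-79.3)
E
```

```text
[ 0.64  0.78 -0.62] 0.6840769933390978 [-0.04  0.29  1.71  0.    1.14  1.34] [-3.12719231e+00 -2.94442417e-01  1.29940286e-03]
from [ 0.5872 -0.0242  0.2322] -> [-0.0003  0.0013  0.1522 -0.0006  0.0008  0.001 ]
```

Call:
servo_tool(
  series="0 0.001 0.04 0 0 0;0 0.001 0.08 0 0 0;0 0.001 0.115 0 0 0;0 0.001 0.14 0 0 0;0 0.001 0.149 0 0 0;0 0.001 0.152 0 0 0;0 0.001 0.153 0 0 0;0 0.001 0.154 0 0 0;0 0.001 0.154 0 0 0",
)

```text
clock: 14.8
eef_pos: [0.5881, -0.0262, 0.0791]
orientation: [3.128, 0.292, 0.001]
force: [1.1, -0.4, -1.6]
gripper_width: 0.685
grip_force: 30.0
```

Call:
servo_tool(
  series="0 0 0.001 0 0 0;0 0 0.001 0 0 0;0 0 0.001 0 0 0",
)

```text
clock: 15.18
eef_pos: [0.5878, -0.0262, 0.0776]
orientation: [-3.128, -0.292, -0.0]
force: [-0.0, 0.2, -1.6]
gripper_width: 0.687
grip_force: 30.0
```

Call:
servo_tool(
  series="0 0 0.001 0 0 0;0 0 0.001 0 0 0;0 0 0.001 0 0 0",
)

```text
clock: 15.55
eef_pos: [0.5878, -0.0262, 0.0774]
orientation: [3.128, 0.292, 0.0]
force: [-4.0, -0.2, 8.4]
gripper_width: 0.687
grip_force: 30.0
```

Call:
servo_tool(
  series="0 0 -0.001 0 0 0;0 0 -0.001 0 0 0;0 0 -0.001 0 0 0;0 0 -0.001 0 0 0",
  jaw=0.071,
)

```text
clock: 16.05
eef_pos: [0.5877, -0.0261, 0.0775]
orientation: [-3.128, -0.292, 0.0]
force: [-0.1, 0.3, 0.2]
gripper_width: 0.774
grip_force: 0.0
```

Call:
servo_tool(
  series="0 0 -0.01 0 0 0;0 0 -0.03 0 0 0;0 0 -0.06 0 0 0;0 0 -0.11 0 0 0;0 0 -0.14 0 0 0;0 0 -0.14 0 0 0",
)

```text
clock: 16.8
eef_pos: [0.5894, -0.0263, 0.2208]
orientation: [3.127, 0.292, 0.009]
force: [0.1, -0.4, -0.4]
gripper_width: 0.774
grip_force: 0.0
```

```bash
python3 - <<'E'
from h import *
mv(.5634,.0912,.17,-2.1)
im,d=grab('top'); P,_=cloud('top')
th=np.radians(10.7); ex=np.array([np.cos(th),np.sin(th)]); ey=np.array([-np.sin(th),np.cos(th)])
E
```

```text
from [ 0.5894 -0.0263  0.2208] -> [-0.0041 -0.1203  0.0506  0.0047 -0.0036 -1.3477]
```

Call:
servo_tool(
  series="0 -0.02 0 0 0 -0.1;-0.001 -0.04 0 0 0 -0.28;-0.002 -0.06 0 0 0 -0.46;-0.002 -0.08 0 0 0 -0.64;-0.003 -0.1 0 0 0 -0.82;-0.004 -0.115 0.01 0 0 -1.0;-0.004 -0.12 0.02 0 0 -1.17;-0.004 -0.12 0.03 0 0 -1.3;-0.004 -0.12 0.04 0 0 -1.348;-0.004 -0.12 0.05 0 0 -1.348;-0.004 -0.12 0.05 0 0 -1.348;-0.004 -0.12 0.05 0 0 -1.348",
  jaw=0.06,
)

```text
clock: 18.35
eef_pos: [0.5616, 0.091, 0.1675]
orientation: [-2.262, -2.18, 0.0]
force: [-0.9, 0.8, -0.1]
gripper_width: 0.65
grip_force: 0.0
```

```bash
python3 - <<'E'
from h import *
s=robot.state(); print(s['force'].round(2),s['gripper_width'],s['q'].round(2),s['orientation'])
mv(.5634,.0912,.091,-2.1)
im,d=grab('scene'); P,_=cloud('scene')
th=np.radians(10.7); ex=np.array([np.cos(th),np.sin(th)]); ey=np.array([-np.sin(th),np.cos(th)])
a=P[...,:2]@ex-.572; b=P[...,:2]@ey+.262; Z=P[...,2]
k=(abs(a)<.04)&(b>.2)&(b<.3)&(Z>.085)&(Z<.13); print('knob',k.sum(),a[k].mean(),b[k].mean(),np.nanmax(Z[k]),cv2.minAreaRect(np.c_[a[k],b[k]].astype(np.float32)))
cv2.imwrite('pics/s4.png',cv2.resize(im[110:230,220:380],(800,600),interpolation=cv2.INTER_CUBIC))
E
```

```text
[-0.86  0.77 -0.15] 0.6504438384253493 [ 0.16  0.33  1.81 -0.    1.    0.2 ] [-2.26218103e+00 -2.17970338e+00  3.76210915e-04]
from [0.5616 0.091  0.1675] -> [ 0.0003  0.0018  0.0765 -0.0003  0.0001 -0.0005]
knob 93 -0.006965549834063511 0.24058505301660255 0.12822841006847607 ((-0.002263217233121395, 0.24272745847702026), (0.042064450681209564, 0.024721909314393997), 82.19557189941406)
```

View pics/s4.png

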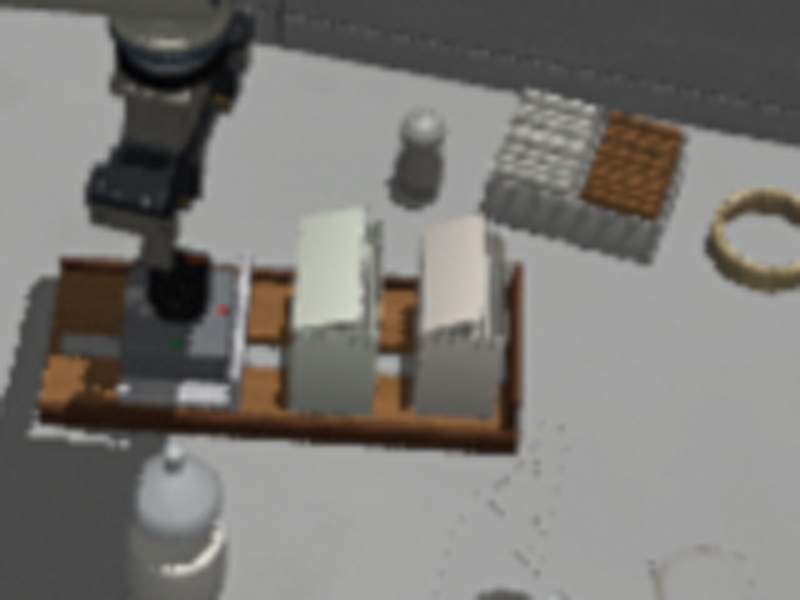

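Both cartons stand upright in the rack, blue at (335,310) and red at (460,310). The knob at (180,285) is under the gripper. I descend and pinch it.

Call:
servo_tool(
  series="0 0.002 0.03 0 0 0;0 0.002 0.055 0 0 0;0 0.002 0.07 0 0 0;0 0.002 0.077 0 0 0;0 0.002 0.077 0 0 0",
)

```text
clock: 19.02
eef_pos: [0.5637, 0.091, 0.0907]
orientation: [-2.262, -2.181, -0.0]
force: [-0.1, 0.3, 0.3]
gripper_width: 0.654
grip_force: 0.0
```

Call:
servo_tool(
  series="0 0 0 0 0 0;0 0 0 0 0 0;0 0 0 0 0 0;0 0 0 0 0 0;0 0 0 0 0 0;0 0 0 0 0 0",
  jaw=0.01,
)

```text
clock: 19.77
eef_pos: [0.5653, 0.0911, 0.091]
orientation: [2.26, 2.179, 0.004]
force: [5.2, 0.9, -2.9]
gripper_width: 0.196
grip_force: 30.0
```

```bash
python3 - <<'E'
from h import *
s=robot.state(); print(s['force'].round(2),s['wrist_torque'].round(2),s['gripper_width'],s['grip_force'],s['q'].round(2))
th=np.radians(10.7); ey=np.array([-np.sin(th),np.cos(th)])
p=s['eef_pos']; 
for d in(.03,.06,.067): mv(*(p[:2]-ey*d),p[2],-2.1)
E
```

```text
[ 5.18  0.86 -2.87] [-0.03 -0.98  0.05] 0.1957375793473242 29.96090054512024 [ 0.16  0.43  1.86 -0.    0.85  0.19]
from [0.5653 0.0911 0.091 ] -> [-0.0293  0.0066  0.      0.0034 -0.0005  0.0004]
from [0.5653 0.0911 0.091 ] -> [-0.0585  0.0133  0.      0.0034 -0.0005  0.0004]
from [0.5653 0.0911 0.091 ] -> [-0.0653  0.0148  0.      0.0034 -0.0005  0.0004]
```

Call:
servo_tool(
  series="-0.005 0.003 0 0 0 0;-0.011 0.004 0 0 0 0;-0.018 0.0055 0 0 0 0;-0.025 0.007 0 0 0 0;-0.032 0.0085 0 0 0 0;-0.039 0.0105 0 0 0 0;-0.046 0.012 0 0 0 0;-0.052 0.0135 0 0 0 0;-0.056 0.0145 0 0 0 0;-0.0585 0.015 0 0 0 0;-0.0585 0.015 0 0 0 0",
)

```text
clock: 21.15
eef_pos: [0.5767, 0.0313, 0.0907]
orientation: [2.261, 2.18, -0.0]
force: [1.2, 1.3, 4.9]
gripper_width: 0.195
grip_force: 30.0
```

Call:
servo_tool(
  series="-0.002 0.0005 0 0 0 0;-0.004 0.001 0 0 0 0;-0.006 0.0014 0 0 0 0;-0.006 0.0014 0 0 0 0",
)

```text
clock: 21.65
eef_pos: [0.5777, 0.0258, 0.0906]
orientation: [-2.262, -2.181, -0.0]
force: [1.3, 2.5, 4.6]
gripper_width: 0.197
grip_force: 30.0
```

Call:
servo_tool(
  series="-0.001 0.0002 0 0 0 0;-0.002 0.0004 0 0 0 0;-0.002 0.0004 0 0 0 0",
)

```text
clock: 22.02
eef_pos: [0.578, 0.0239, 0.0906]
orientation: [-2.262, -2.18, -0.0]
force: [1.4, 3.6, 6.2]
gripper_width: 0.196
grip_force: 30.0
```

Call:
servo_tool(
  series="-0.001 0.0002 0 0 0 0;-0.0015 0.0003 0 0 0 0;-0.0015 0.0003 0 0 0 0",
)

```text
clock: 22.4
eef_pos: [0.5783, 0.0224, 0.0906]
orientation: [-2.262, -2.181, -0.0]
force: [2.8, 4.6, 4.8]
gripper_width: 0.198
grip_force: 30.0
```

Call:
servo_tool(
  series="-0.001 0.0002 0 0 0 0;-0.0015 0.0003 0 0 0 0;-0.0015 0.0003 0 0 0 0",
)

```text
clock: 22.78
eef_pos: [0.5785, 0.0209, 0.0906]
orientation: [2.261, 2.181, 0.0]
force: [1.2, 3.3, 5.0]
gripper_width: 0.192
grip_force: 30.0
```

Call:
servo_tool(
  series="-0.001 0.0002 0 0 0 0;-0.002 0.0004 0 0 0 0;-0.002 0.0004 0 0 0 0",
)

```text
clock: 23.15
eef_pos: [0.5789, 0.0189, 0.0906]
orientation: [-2.262, -2.18, -0.0]
force: [1.4, 4.2, 4.9]
gripper_width: 0.196
grip_force: 30.0
```

Call:
servo_tool(
  series="-0.001 0.0002 0 0 0 0;-0.002 0.0004 0 0 0 0;-0.002 0.0004 0 0 0 0",
)

```text
clock: 23.52
eef_pos: [0.579, 0.0184, 0.0906]
orientation: [-2.261, -2.178, -0.002]
force: [0.6, 12.2, 6.6]
gripper_width: 0.193
grip_force: 30.0
```

```bash
python3 - <<'E'
from h import *
th=np.radians(10.7); ex=np.array([np.cos(th),np.sin(th)]); ey=np.array([-np.sin(th),np.cos(th)])
im,d=grab('scene')
cv2.imwrite('pics/s5.png',cv2.resize(im[130:220,240:360],(800,600),interpolation=cv2.INTER_CUBIC))
print(robot.state()['force'])
E
```

```text
[ 1.27813907 11.27380101  4.96135402]
```

View pics/s5.png

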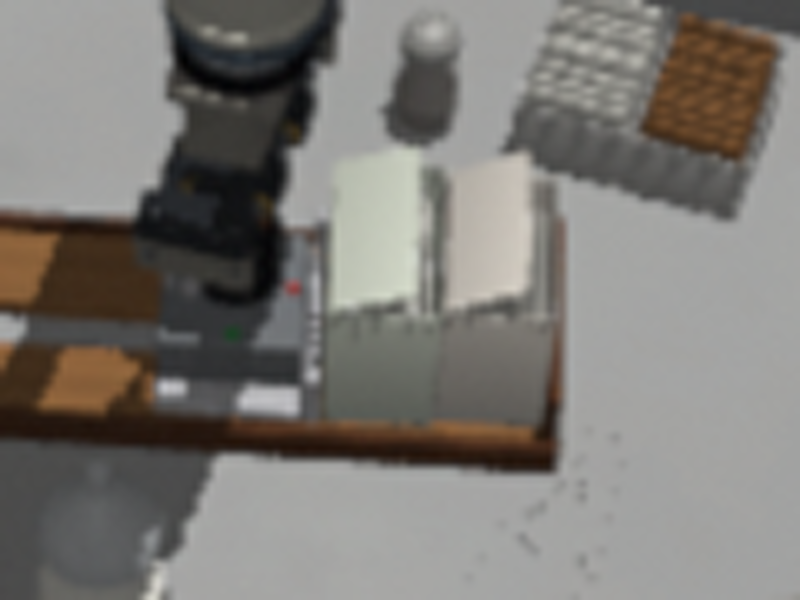

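Blue at (380,290) and red at (495,290) are pressed together between the wall and the stop face, and the reaction rose to 12 N. The stop is snug. Now I push the knob down.

Call:
servo_tool(
  series="0 0 0.003 0 0 0;0 0 0.006 0 0 0;0 0 0.009 0 0 0;0 0 0.011 0 0 0;0 0 0.012 0 0 0;0 0 0.012 0 0 0",
)

```text
clock: 24.32
eef_pos: [0.5792, 0.0183, 0.0813]
orientation: [-2.261, -2.179, -0.003]
force: [-8.7, 12.2, 35.1]
gripper_width: 0.189
grip_force: 30.0
```

Call:
servo_tool(
  series="0 0 -0.001 0 0 0.07;0 0 -0.001 0 0 0.2;0 0 -0.001 0 0 0.34;0 0 -0.001 0 0 0.48;0 0 -0.001 0 0 0.62;0 0 -0.001 0 0 0.76;0 0 -0.001 0 0 0.9;0 0 -0.001 0 0 1.02;0 0 -0.001 0 0 1.12;0 0 -0.001 0 0 1.2;0 0 -0.001 0 0 1.24;0 0 -0.001 0 0 1.24",
)

```text
clock: 25.82
eef_pos: [0.5804, 0.0175, 0.0815]
orientation: [-3.107, -0.459, -0.004]
force: [-1.6, 7.6, 22.6]
gripper_width: 0.194
grip_force: 30.0
```

```bash
python3 - <<'E'
from h import *
s=robot.state(); print(s['wrist_torque'].round(2),s['q'].round(3),s['force'].round(1))
E
```

```text
[ 1.39  0.35 -0.02] [2.700e-02 4.580e-01 1.845e+00 1.000e-03 8.370e-01 1.303e+00] [-1.6  7.6 22.6]
```

Call:
servo_tool(
  series="0 0 0 0 0 0.03;0 0 0 0 0 0.05;0 0 0 0 0 0.07;0 0 0 0 0 0.07",
)

```text
clock: 26.32
eef_pos: [0.5804, 0.0174, 0.0815]
orientation: [-3.121, -0.352, -0.004]
force: [-1.4, 7.2, 21.7]
gripper_width: 0.197
grip_force: 30.1
```

```bash
python3 - <<'E'
from h import *
s=robot.state(); print(s['wrist_torque'].round(2),s['q'].round(3),s['force'].round(1), .187-(s['q'][0]-s['q'][5]))
E
```

```text
[1.39 0.34 0.5 ] [2.700e-02 4.580e-01 1.845e+00 1.000e-03 8.360e-01 1.373e+00] [-1.4  7.2 21.7] 1.5324405087166986
```

Call:
servo_tool(
  series="0 0 -0.002 0 0 -0.01;0 0 -0.004 0 0 -0.015;0 0 -0.006 0 0 -0.015;0 0 -0.008 0 0 -0.015;0 0 -0.01 0 0 -0.015;0 0 -0.011 0 0 -0.015;0 0 -0.011 0 0 -0.015",
)

```text
clock: 27.2
eef_pos: [0.5802, 0.0174, 0.0908]
orientation: [-3.119, -0.375, -0.004]
force: [5.6, 7.5, 2.4]
gripper_width: 0.193
grip_force: 30.0
```

Call:
servo_tool(
  series="0 0 0 0 0 0;0 0 0 0 0 0;0 0 0 0 0 0;0 0 0 0 0 0;0 0 0 0 0 0",
  jaw=0.04,
)

```text
clock: 27.82
eef_pos: [0.579, 0.0167, 0.0905]
orientation: [3.119, 0.375, -0.0]
force: [0.1, 0.9, -0.2]
gripper_width: 0.436
grip_force: 0.0
```

Call:
servo_tool(
  series="0 0 -0.02 0 0 0;0 0 -0.05 0 0 0;0 0 -0.1 0 0 0;0 0 -0.14 0 0 0;0 0 -0.14 0 0 0",
)

```text
clock: 28.45
eef_pos: [0.5811, 0.0169, 0.2341]
orientation: [3.119, 0.375, 0.01]
force: [0.2, 0.3, 0.0]
gripper_width: 0.438
grip_force: 0.0
```

Call:
servo_tool(
  series="0.02 -0.05 0 0 0 0;0.02 -0.11 0 0 0 0;0.02 -0.17 0 0 0 0;0.02 -0.22 0 0 0 0;0.02 -0.27 0 0 0 0;0.02 -0.27 0 0 0 0;0.02 -0.27 0 0 0 0",
)

```text
clock: 29.32
eef_pos: [0.5341, 0.2833, 0.2295]
orientation: [3.118, 0.376, -0.002]
force: [-1.3, 0.3, 0.1]
gripper_width: 0.437
grip_force: 0.0
```

```bash
python3 - <<'E'
from h import *
s=robot.state(); print(s['eef_pos'],s['force'].round(2))
a,_=grab('top'); b,_=grab('scene')
A=cv2.resize(a[125:225,205:325],(480,400),interpolation=cv2.INTER_CUBIC)
P,_=cloud('top'); th=np.radians(10.7); ex=np.array([np.cos(th),np.sin(th)]); ey=np.array([-np.sin(th),np.cos(th)])
p=P[...,:2]@ex-.572; q=P[...,:2]@ey+.262; Z=P[...,2]
k=(abs(p)<.04)&(q>.14)&(q<.23)&(Z>.1)&(Z<.14); print('knob',k.sum(),p[k].mean(),q[k].mean(),np.median(Z[k]),cv2.minAreaRect(np.c_[p[k],q[k]].astype(np.float32)))
B=cv2.resize(b[125:225,230:350],(480,400),interpolation=cv2.INTER_CUBIC)
cv2.imwrite('pics/end.png',cv2.resize(np.hstack([A,B]),(800,333)))
E
```

```text
[0.53407775 0.28327144 0.22953527] [-1.32  0.25  0.06]
knob 70 -0.0009490845068457511 0.17506701956015525 0.12031558264894304 ((-4.229694604873657e-05, 0.17469355463981628), (0.04508666694164276, 0.017975622788071632), 2.835407018661499)
```

View pics/end.png

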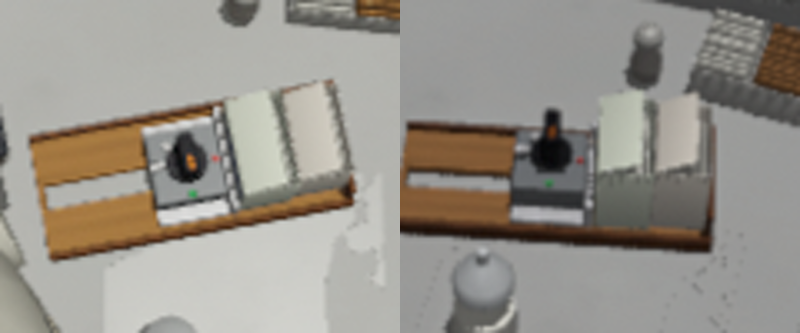

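The knob at (187,160) is turned a quarter turn, with the stripe towards the robot, and has sprung back up (its top reads 0.120 m). The cartons are snug between stop and wall.

```bash
python3 -c "
from cell import robot; print(robot.finish_job())"
```

```text
the job is handed in; nothing more can be done
None
```

Both cartons stand upright and snug between the end wall and the stop, the knob is turned to its locked position and sprung back up, and I handed the job in at about 29 s; the jar, pitcher and jug were never touched.

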